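# Index the beaker carriage over the hotplate

### The arm

A 6-joint arm with a two-finger parallel gripper is mounted at the origin on the work surface. World frame = base frame: x ahead of the robot, y to its left, z up, the work surface at z = 0. Lengths are in m, angles in rad, forces in N, time in s.
With the tool pointing down it reaches from about 0.275 to 0.85 m from the base axis. Payload 5.2 kg.
Tool frame: the origin (TCP) lies on the centre line of the jaws, within the pads' length; the fingertips stand 14 mm ahead of it and the grasp point (between the pads) lies 5 mm behind it; z points along the fingers, y is the line along which they close (so a half turn about z gives the same grasp; the last joint's range is limited). The gripper opens to 85 mm and grips with 20 to 120 N. Pads are 22 mm wide; open, the fingers measure 114 mm over their backs; the gripper's body (76 mm by 85 mm) begins 54 mm behind the grasp point. The pads swing forward as they close: fully open they stand 13 mm farther back than shut.
Start: joints at [1.008, 0.259, 1.535, -0, 1.348, -0.203], TCP at [0.194, 0.515, 0.245] pointing down, gripper open.
Joint ranges: [-3.14, 3.14], [-0.91, 2.08], [0.19, 2.58], [-1.22, 4.36], [0.22, 2.71], [-3.12, 3.12]. Speed limits (rad/s): [2.57, 2.57, 3.14, 3.14, 3.14, 3.14].

### API

Orientations are given as a unit quaternion [w, x, y, z].
In Python, from workcell import observe, read_camera, get_calibration, sign_off, boxes_of gives the robot as it stands.
- The arm moves only by the shell command python3 -m handwheel 'ROWS' [FORCE]. ROWS is text: rows parted by semicolons, each of 7 numbers parted by spaces: the shift along the tool's x, y, z in cm, then the turn, a rotation vector about the tool's x, y, z in rad, then the opening, from 0 (shut) to 1 (fully open). A call has 1 to 5 rows; each row is the pose to reach, as a shift and turn from the pose commanded when the call began, along the tool's axes at that moment; what a row does not reach only later rows make up. A row lasts 1/8 s, in which the tool goes at most 62.5 mm and 10.7 degrees, less where a joint would pass 70% of its speed; a pose out of reach is approached as far as the arm can. A call with a gripper value outside its range is refused whole. The fingers move at their own pace and stop on an object; FORCE is the grip in N (left out, the last holds). Time passes only in rows, so rows that repeat a pose let the fingers close. It gives the time, the measured TCP pose, the force, the opening and the grip force at its end, in the units of the state.
- observe(): the state, without advancing time (a new reading comes with each control period).
- read_camera(name): name is "scene" or "top"; returns (picture, depth): 400x640x3 uint8, red, green, blue; 400x640 float32, m along the optical axis (not along the pixel's ray), 0 where there is no reading.
- get_calibration(name): a dict with "fovy" (degrees; the focal length in pixels is half the picture's height over the tangent of half this angle, whatever the lens; pixels are square), "cx", "cy" (the principal point, pixels), "k1" (the pictures are not rectified: a ray, as slopes to the right and down, at radius r is drawn at 1 + k1 r^2 times it, then the intrinsics apply), "cam_to_world" (4x4, takes a point from camera to world coordinates). Camera axes: x right, y down, z forward; pixel columns grow to the right and rows downward; lengths in m; the calibration is good to about 2 mm. A picture is of the moment at which its call begins. get_calibration takes no time and is no camera call.
- sign_off(): hands the job in; it is judged then, once.
Trained networks look in the newest picture that a camera, given by its name, has taken for a name from the list of things; names that differ only in an ending like _2 or _b are one class to them, and where a whole thing is asked for, a point or a joint stands for the part that bears it (a point fixed in the world has none). Each returns a list of dicts, best first, with "conf" (0 to 1); they miss things now and then, are a little off and sometimes report something else, mostly with a low value. They report only what shows in the picture. A call takes as long as a camera call.
- boxes_of(label, camera): "centre" ([column, row] in pixels, amid what is visible of it).
The state is a dict: "clock": time; "joint_positions": joint angles; "joint_vel": joint speeds; "tau": joint torques, N m; "position": TCP position; "tool_rot": TCP orientation; "force": force on the tool from outside, world axes, zero at the start; "wrist_torque": the same for the moment, N m; "width": finger opening in m; "grip_force": force on a finger pad.
Only numpy, scipy, OpenCV 4.12 (cv2) and the standard library are available. Lean on these libraries where they do the work, as an engineer would, in place of code of your own. Each camera call takes 0.05 s, during which the arm holds its last target. There are 200 camera calls.

### The job

The beaker carriage is locked in the middle of its slide: pull the red plunger knob up, slide the carriage over until the beaker stands above the blue hotplate (not the white balance), and let the plunger spring fully down into the index hole there, so that the carriage is locked. The exact spot of the hole has to be felt for, so bring the pin to it gently and never force the pin against the metal; do not push on the glass beaker, and leave the bottle, jar and bowl standing where they are.

Things in the scene. Friction and masses are not known exactly. Their poses are not given: they have to be found in the camera images.
- slide: Fixed straight slide on the bench: aluminium profile 70 mm wide (x), 612 mm long (y) with black end caps and flat steel index plates down its middle (tops 48 to 49 mm above the bench). Origin: centre of its underside, on the bench; y runs along the slide, z up. Its place and yaw vary.
- carriage: Grey block 80 x 80 mm, top 78 mm above the bench; moves only along the slide's y, to 195 mm either way, friction 2 to 5 N. Carries the plunger at its centre and, on the far side, a steel arm and ring with the beaker. Origin: plunger's axis at bench level; axes as the slide's. Starts at the slide's middle, pin locked in the middle index hole.
- knob (a point): Centre of the red plunger knob: upright round head 28 mm in diameter, 27 mm tall, above a brass sleeve (22 mm in diameter, top 92 mm above the bench) in the middle of the carriage. Pin seated, this point is 115 mm above the bench. Fingers that close along the slide's y have free room on both sides.
- plunger (a joint): Pull of the plunger, m: 0 = pin fully down in a hole, 0.014 = hard stop. Spring pushes down 5 N at 0, 8 N at 0.014; it does not stay out. Pin 10 mm thick, round tip; clears the middle plate above 0.009, side plates above 0.008, where it rests and slides easily if let go off a hole. Holes are 13 mm wide along the slide: over one, the pin drops in and the hole's edge stops the carriage hard.
- hotplate: Fixed blue hotplate 200 x 150 mm, round disc 120 mm in diameter, top 60 mm high, beyond the slide, left or right. Origin: under the disc's centre, bench level; axes as the slide's; 135-165 mm along the slide from its middle, 130 mm in x from it. Its index hole holds the beaker off the disc's centre along the slide, by up to 14 mm, unmarked; 50 mm around it there is no other hole.
- balance: Fixed white balance 200 x 150 mm with a square steel pan 116 mm wide, top 56 mm above the bench, beyond the slide on the other side of the middle, 135 to 165 mm from it along the slide: the wrong station, with an index hole of its own. Origin: under the centre of the pan, at bench level.
- beaker_base (a point): Centre of the base of the glass beaker (84 mm in diameter, 86 mm tall, rim 150 mm above the bench) held in the carriage ring. The point is 64 mm above the bench, 130 mm beyond the plunger axis (slide +x), at the same place along the slide as that axis. The glass is not to be pushed on.
- wash_bottle: Bystander: white bottle with an orange cap, 60 mm in diameter, 130 mm tall, left of the slide. Origin: centre of its base.
- white_jar: Bystander: white jar, 68 mm in diameter, 100 mm tall, right of the slide. Origin: centre of its base.
- steel_bowl: Bystander: small steel bowl, 84 mm across, 35 mm tall, left of the slide. Origin: centre of its base.

How it is judged:
By the outcome, as a careful person would: the job done as asked, in the order asked, and still so for the second after the job is handed in, with the robot touching nothing.
It also fails if it takes over 42 s, if anything falls off the work surface, if the arm or the gripper's body presses on something with over 40 N, if the wrist force passes 120 N, or if a joint passes its speed limit or range.

## Working session

There is one attempt and no reset: what is moved stays moved. The work goes in short steps, Python scripts to look and compute and a shell command to move; the robot and the scene stay as the last step left them, time stands still between calls to the robot, and variables do not carry over. Pictures are saved under pics/ and viewed, at most 10 in all, crops included, and the job is handed in when it is done.

```bash
mkdir -p pics; ls
cat > h.py <<'E'
import numpy as np, cv2
from workcell import observe, read_camera, get_calibration, sign_off, boxes_of
def K(n):
    c=get_calibration(n); f=200/np.tan(np.radians(c["fovy"])/2)
    return c,f
def ray(n,u,v):
    c,f=K(n); p=np.array([(u-c["cx"])/f,(v-c["cy"])/f]); q=p.copy()
    for _ in range(20): q=p/(1+c["k1"]*(q@q))
    T=np.array(c["cam_to_world"]); return T[:3,3],T[:3,:3]@np.array([q[0],q[1],1])
def at_z(n,u,v,z):
    o,d=ray(n,u,v); return o+d*(z-o[2])/d[2]
def at_d(n,u,v,dep):
    o,d=ray(n,u,v); return o+d*dep
def tri(a,b):
    A=[];B=[]
    S=np.zeros((3,3));t=np.zeros(3)
    for o,d in (a,b):
        d=d/np.linalg.norm(d);M=np.eye(3)-np.outer(d,d);S+=M;t+=M@o
    return np.linalg.solve(S,t)
E
python3 - <<'E'
from h import *
np.set_printoptions(precision=4,suppress=True)
ims=[]
for n in("scene","top"):
    im,d=read_camera(n); np.save(f"d_{n}.npy",d); cv2.imwrite(f"pics/{n}1.png",im[:,:,::-1])
    for l in("knob","hotplate","balance","carriage","slide","beaker_base","wash_bottle","white_jar","steel_bowl"):
        for b in boxes_of(l,n)[:2]:
            u,v=b["centre"]; dd=d[int(v),int(u)]
            print(n,l,round(b["conf"],2),np.round([u,v]),at_d(n,u,v,dd) if dd>0 else None)
s=observe(); print(s)
E
```

```text
pics
scene hotplate 0.83 [248. 215.] [ 0.66   -0.1625  0.0503]
scene balance 0.87 [316. 262.] [0.6548 0.1174 0.0574]
scene carriage 0.97 [293. 207.] [ 0.5684 -0.0512  0.0932]
scene slide 0.73 [307. 209.] [ 0.5123 -0.0429  0.03  ]
scene beaker_base 0.91 [292. 207.] [ 0.569  -0.053   0.0887]
scene wash_bottle 0.97 [466. 260.] [0.3952 0.4472 0.0861]
scene white_jar 0.87 [242. 137.] [ 0.4382 -0.4236  0.0714]
scene steel_bowl 0.74 [422. 302.] [0.5397 0.4102 0.0026]
top knob 0.47 [327. 212.] [ 0.4738 -0.0519  0.1274]
top hotplate 0.77 [366. 169.] [ 0.6192 -0.1849  0.0651]
top balance 0.86 [282. 164.] [0.6323 0.0936 0.0537]
top carriage 0.72 [323. 186.] [ 0.56   -0.0418  0.0756]
top slide 0.59 [324. 205.] [ 0.4963 -0.0467  0.0805]
top beaker_base 0.84 [324. 183.] [ 0.5626 -0.0417  0.1517]
top beaker_base 0.53 [322. 212.] [ 0.4748 -0.039   0.1284]
top wash_bottle 0.63 [173. 241.] [0.3745 0.4302 0.0986]
top white_jar 0.77 [442. 231.] [ 0.4178 -0.4255  0.1001]
{'clock': 1.0, 'joint_positions': array([ 1.0082,  0.2586,  1.535 ,  0.    ,  1.348 , -0.2028]), 'joint_vel': array([-0.0011, -0.0007, -0.0015,  0.0008,  0.0013,  0.0017]), 'tau': array([  0.0001, -44.5927, -29.0897,  -0.0003,   0.0007,   0.    ]), 'position': array([0.1936, 0.5148, 0.2453]), 'tool_rot': array([-0.    ,  0.1789,  0.9839,  0.    ]), 'force': array([-0.1726, -0.2643, -0.0449]), 'wrist_torque': array([ 0.044 , -0.0254, -0.0053]), 'grip_force': 0.0, 'width': 0.08551078559564058}
```

Run:
```python
import cv2
a=cv2.imread("pics/top1.png")[110:270,210:450]; cv2.imwrite("pics/topc.png",cv2.resize(a,None,fx=3.3,fy=3.3,interpolation=2))
a=cv2.imread("pics/scene1.png")[130:330,190:430]; cv2.imwrite("pics/scenec.png",cv2.resize(a,None,fx=3,fy=3,interpolation=2))
```

```text
(no output)
```

View pics/topc.png

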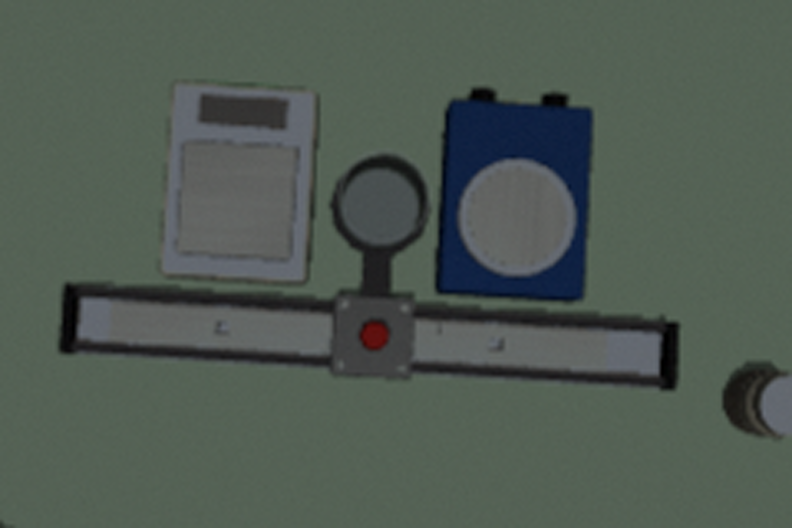

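View pics/scenec.png

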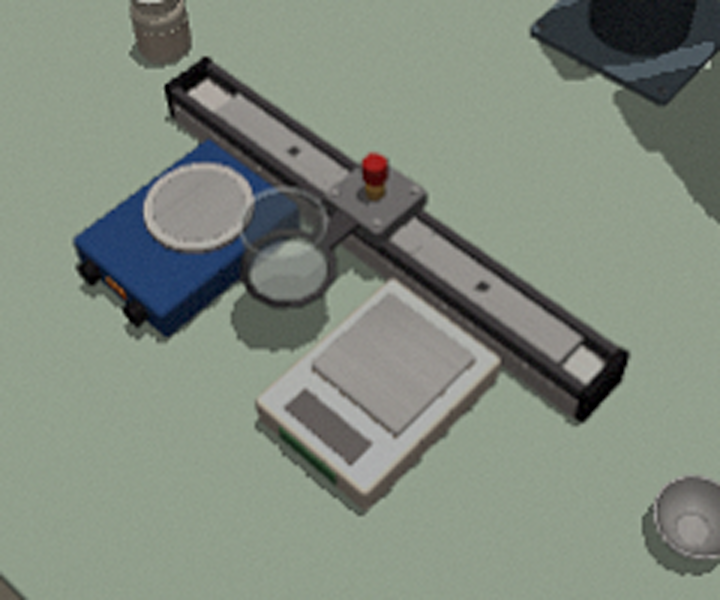

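The top crop shows the red knob at about (374,335), with holes visible at about (497,345) on the hotplate side and (222,328) on the balance side. The end caps are at (69,318) and (669,355). In the scene crop the knob is at about (375,169) and the hotplate-side hole at about (294,150).

Run:
```python
from h import *
np.set_printoptions(precision=4,suppress=True)
P={}
for n in("scene","top"):
    im=cv2.imread(f"pics/{n}1.png").astype(int); m=(im[:,:,2]>80)&(im[:,:,1]<50)&(im[:,:,0]<50) if n=="scene" else (im[:,:,2]>70)&(im[:,:,1]<50)
    v,u=np.nonzero(m); k=(abs(u-(315 if n=="scene" else 323))<15)&(abs(v-(186 if n=="scene" else 212))<15); u,v=u[k],v[k]
    print(n,len(u),u.min(),u.max(),v.min(),v.max()); P[n]=(u.mean(),v.mean())
    print(P[n])
kn=tri(ray("scene",*P["scene"]),ray("top",*P["top"])); print("knob tri",kn)
print("top at .1285",at_z("top",*P["top"],.1285), "scene .115",at_z("scene",*P["scene"],.115))
tc=lambda x,y:(210+(x+.5)/3.3-.5,110+(y+.5)/3.3-.5)
sc=lambda x,y:(190+(x+.5)/3-.5,130+(y+.5)/3-.5)
e1=at_z("top",*tc(69,318),.05);e2=at_z("top",*tc(669,355),.05)
print("caps",e1,e2,np.linalg.norm(e1-e2),(e1+e2)/2)
d=(e2-e1)/np.linalg.norm(e2-e1);print("dir",d,np.degrees(np.arctan2(d[0],-d[1])))
h=at_z("top",*tc(497,345),.048);h2=at_z("scene",*sc(294,150),.048);print("hole",h,h2, "bal hole",at_z("top",*tc(222,328),.048),at_z("scene",*sc(483,287),.048))
disc=at_z("top",*tc(517,217),.06);disc2=at_z("scene",*sc(199,206),.06);print("disc",disc,disc2)
k=(at_z("top",*P["top"],.1285)+kn)/2
for q in(h,h2,disc,disc2):print((q-k)@d,(q-at_z("top",*P["top"],.1285))@d,(q-at_z("scene",*P["scene"],.115))@d)
```

```text
scene 36 311 318 182 187
(np.float64(314.5), np.float64(184.27777777777777))
top 44 320 327 208 214
(np.float64(323.25), np.float64(211.20454545454547))
knob tri [ 0.4761 -0.0414  0.1227]
top at .1285 [ 0.4761 -0.0414  0.1285] scene .115 [ 0.4709 -0.0457  0.115 ]
caps [0.49   0.2627 0.05  ] [ 0.4621 -0.3444  0.05  ] 0.607669677097316 [ 0.4761 -0.0409  0.05  ]
dir [-0.046  -0.9989  0.    ] -2.6352601877894615
hole [ 0.4696 -0.1692  0.048 ] [ 0.4696 -0.1678  0.048 ] bal hole [0.4824 0.1095 0.048 ] [0.4836 0.1105 0.048 ]
disc [ 0.5991 -0.1866  0.06  ] [ 0.6015 -0.1839  0.06  ]
0.12796453717221876 0.12800718347578405 0.12346321478401949
0.1265517523054256 0.12659439860899088 0.12205042991722631
0.13941891918741284 0.1394615654909781 0.13491759679921353
0.13660789100863532 0.13665053731220064 0.13210656862043604
```

```bash
python3 -m handwheel '-4.5 -4.1 0 0 0 0 1; -9 -8.2 0 0 0 0 1; -13.5 -12.3 0 0 0 0 1; -18 -16.4 0 0 0 -0.16 1; -22.5 -20.5 0 0 0 -0.314 1' 40
cat >> h.py <<'E'
from scipy.spatial.transform import Rotation as Ro
D=np.array([-.046,-.9989,0])
def go(tgt,s=None):
    s=s or observe(); q=s["tool_rot"]; R=Ro.from_quat([q[1],q[2],q[3],q[0]]).as_matrix()
    w=np.array([.9989,-.046,0]); z=np.array([0,0,-1.]); y=-D; x=np.cross(y,z)
    Rt=np.stack([x,y,z],1)
    print("t",s["clock"],"shift cm",100*R.T@(np.array(tgt)-s["position"]),"rv",Ro.from_matrix(R.T@Rt).as_rotvec(),"pos",s["position"],"F",s["force"],"w",s["width"])
E
python3 -c "
from h import *
np.set_printoptions(precision=4,suppress=True)
go([.476,-.0413,.20])"
```

```text
clock: 1.62
position: [0.3273, 0.2541, 0.2457]
tool_rot: [0.0, 0.033, 0.999, 0.0]
force: [0.4, 0.9, -0.3]
width: 0.0857
grip_force: 0.0
t 1.625 shift cm [-16.7917 -28.4922   4.5704] rv [ 0.0004  0.001  -0.0203] pos [0.3273 0.2541 0.2457] F [ 0.3548  0.8518 -0.3392] w 0.08573558251228654
```

```bash
python3 -m handwheel '-3 -5.4 0 0 0 0 1; -6 -10.7 0 0 0 0 1; -9 -16 0 0 0 0 1; -12 -21.4 0 0 0 0 1; -14.4 -25.6 0 0 0 0 1'
python3 -m handwheel '-1.25 -2.2 1 0 0 0 1; -1.25 -2.2 3 0 0 0 1; -1.25 -2.2 4.5 0 0 0 1; -1.25 -2.2 4.5 0 0 0 1'
python3 - <<'E'
from h import *
np.set_printoptions(precision=4,suppress=True)
go([.476,-.0413,.112])
im,d=read_camera("scene");cv2.imwrite("pics/s2.png",cv2.resize(im[100:260,230:400,::-1],None,fx=3.5,fy=3.5,interpolation=2))
E
```

```text
clock: 2.25
position: [0.4529, -0.0124, 0.2456]
tool_rot: [0.0, 0.036, 0.999, -0.0]
force: [0.8, 1.1, 0.5]
width: 0.0852
grip_force: 0.0
clock: 2.75
position: [0.4621, -0.0322, 0.1993]
tool_rot: [-0.001, 0.035, 0.999, 0.0]
force: [0.3, 1.3, 0.7]
width: 0.0851
grip_force: 0.0
t 2.75 shift cm [-1.4742 -0.8167  8.7251] rv [ 0.0007 -0.0026 -0.0248] pos [ 0.4621 -0.0322  0.1993] F [0.3382 1.3435 0.6514] w 0.08511949201111874
```

View pics/s2.png

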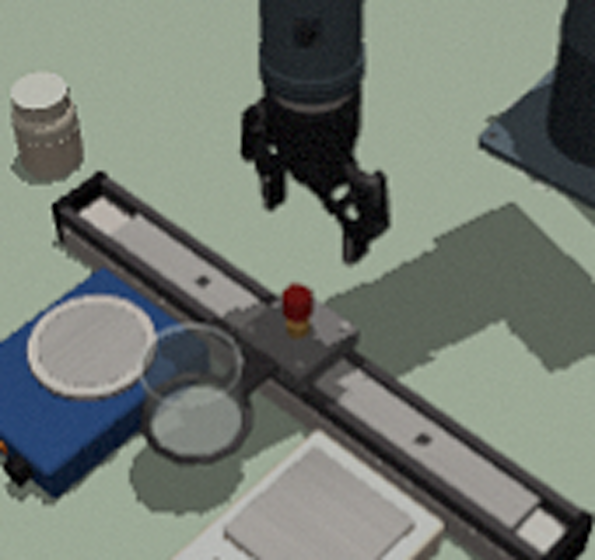

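The gripper stands above and a little short of the knob (knob at about (297,303) in the crop), with its fingers spread along the slide. Next I correct sideways and descend.

```bash
python3 -m handwheel '-1.5 -0.8 1 0 0 -0.025 1; -1.5 -0.8 4 0 0 -0.025 1; -1.5 -0.8 6.5 0 0 -0.025 1; -1.5 -0.8 7.5 0 0 -0.025 1; -1.5 -0.8 7.5 0 0 -0.025 1'
python3 - <<'E'
from h import *
np.set_printoptions(precision=4,suppress=True)
go([.476,-.0413,.112])
im,d=read_camera("scene");cv2.imwrite("pics/s3.png",cv2.resize(im[130:230,250:370,::-1],None,fx=5,fy=5,interpolation=2))
E
```

```text
clock: 3.42
position: [0.4778, -0.0419, 0.1251]
tool_rot: [-0.0, 0.023, 1.0, 0.0]
force: [-0.2, 0.2, 0.2]
width: 0.0854
grip_force: 0.0
t 3.425 shift cm [0.1799 0.0504 1.3095] rv [ 0.0001 -0.0005  0.0004] pos [ 0.4778 -0.0419  0.1251] F [-0.1566  0.2189  0.2189] w 0.08539985270138586
```

View pics/s3.png

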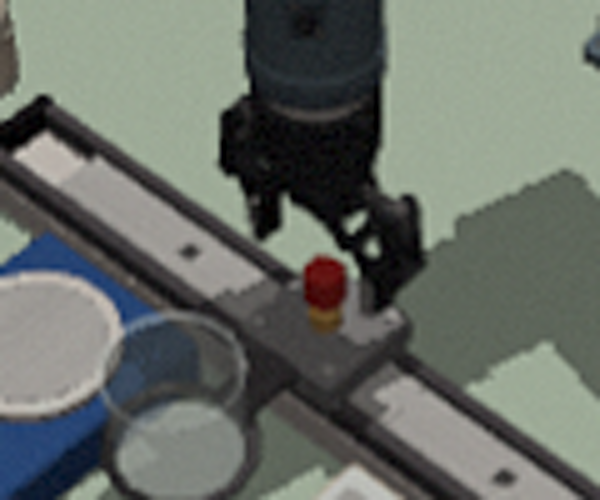

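The fingers straddle the knob (knob at about (325,283), tips at about (263,235) and (375,305)). Now down and close.

```bash
python3 -m handwheel '0.15 0.05 0.8 0 0 0 1; 0.15 0.05 1.3 0 0 0 0.7; 0.15 0.05 1.3 0 0 0 0.45; 0.15 0.05 1.3 0 0 0 0.4; 0.15 0.05 1.3 0 0 0 0.4' 40
python3 -m handwheel '0 0 0 0 0 0 0.28; 0 0 0 0 0 0 0.2; 0 0 0 0 0 0 0.2; 0 0 0 0 0 0 0.2' 40
```

```text
clock: 4.1
position: [0.4761, -0.0412, 0.1126]
tool_rot: [0.0, 0.023, 1.0, -0.0]
force: [0.7, -0.0, -0.1]
width: 0.0343
grip_force: 0.0
clock: 4.6
position: [0.4762, -0.0406, 0.1128]
tool_rot: [0.0, 0.023, 1.0, 0.0]
force: [0.2, 4.9, 5.6]
width: 0.0263
grip_force: 39.3
```

```bash
python3 -m handwheel '0 0 -0.5 0 0 0 0.2; 0 0 -1 0 0 0 0.2; 0 0 -1.2 0 0 0 0.2; 0 0 -1.2 0 0 0 0.2' 60
```

```text
clock: 5.1
position: [0.476, -0.0412, 0.1241]
tool_rot: [-0.0, 0.023, 1.0, 0.0]
force: [4.5, 2.3, -8.2]
width: 0.0262
grip_force: 59.5
```

```bash
python3 -m handwheel '0 -0.5 0 0 0 0 0.2; 0 -1.2 0 0 0 0 0.2; 0 -2 0 0 0 0 0.2; 0 -3 0 0 0 0 0.2; 0 -3 0 0 0 0 0.2' 60
python3 -c "
from h import *
np.set_printoptions(precision=4,suppress=True)
go([.476,-.0413,.124])"
```

```text
clock: 5.72
position: [0.4746, -0.0724, 0.1242]
tool_rot: [-0.0, 0.023, 1.0, -0.001]
force: [3.0, -2.7, -8.2]
width: 0.026
grip_force: 59.7
t 5.725 shift cm [0.0052 3.1128 0.0191] rv [-0.0014  0.     -0.0007] pos [ 0.4746 -0.0724  0.1242] F [ 2.9607 -2.7438 -8.1518] w 0.026027837580849606
```

```bash
python3 -m handwheel '0 -1.2 0 0 0 0 0.2; 0 -3 0 0 0 0 0.2; 0 -5 0 0 0 0 0.2; 0 -7 0 0 0 0 0.2; 0 -8 0 0 0 0 0.2' 60
python3 -m handwheel '0 -0.2 0 0 0 0 0.2; 0 -0.2 0 0 0 0 0.2'
python3 - <<'E'
from h import *
np.set_printoptions(precision=4,suppress=True)
go([.476,-.0413,.124])
im,d=read_camera("scene");cv2.imwrite("pics/s4.png",cv2.resize(im[110:230,220:370,::-1],None,fx=5,fy=5,interpolation=2))
E
```

```text
clock: 6.35
position: [0.4709, -0.1513, 0.1242]
tool_rot: [0.0, 0.023, 1.0, 0.0]
force: [4.7, 4.0, -7.4]
width: 0.026
grip_force: 60.0
clock: 6.6
position: [0.4709, -0.1531, 0.1243]
tool_rot: [0.0, 0.023, 1.0, -0.0]
force: [4.1, -0.5, -8.6]
width: 0.026
grip_force: 60.0
t 6.6 shift cm [ 0.0065 11.1903  0.0292] rv [-0.0003  0.0002 -0.0002] pos [ 0.4709 -0.1531  0.1243] F [ 4.0971 -0.519  -8.6043] w 0.026006132041026565
```

View pics/s4.png

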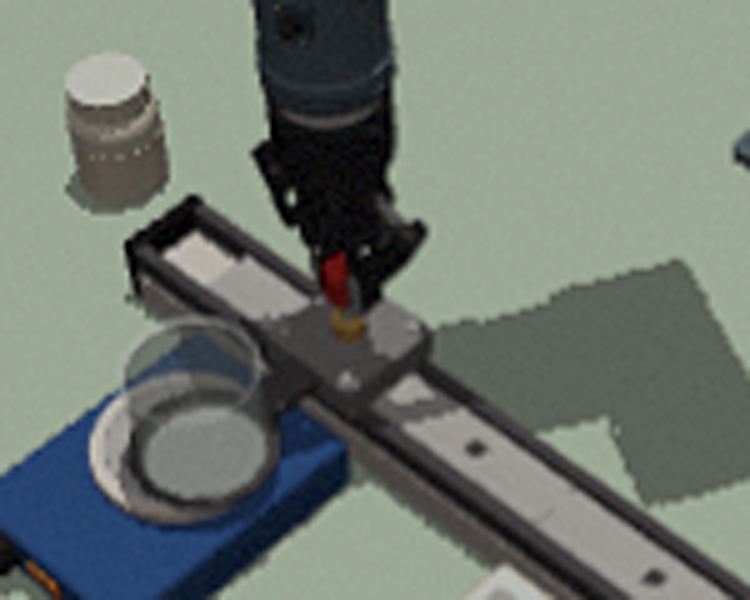

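The carriage moves freely with the pin out, and the beaker (about (205,440)) is nearly over the disc. The vacated middle hole shows at about (476,448). Next I let the pin down gently onto the plate just short of the hole, and loosen the grip so that only the spring presses.

```bash
python3 -m handwheel '0 -0.2 0.15 0 0 0 0.2; 0 -0.4 0.3 0 0 0 0.2; 0 -0.4 0.3 0 0 0 0.2' 60
python3 -m handwheel '0 0 0 0 0 0 0.36; 0 0 0 0 0 0 0.36; 0 0 0.3 0 0 0 0.36; 0 0 0.3 0 0 0 0.36'
```

```text
clock: 7.02
position: [0.4707, -0.1566, 0.1213]
tool_rot: [0.0, 0.023, 1.0, 0.0]
force: [3.7, 1.5, -8.1]
width: 0.026
grip_force: 60.0
clock: 7.52
position: [0.4703, -0.1571, 0.1182]
tool_rot: [-0.0, 0.023, 1.0, 0.0]
force: [0.0, 0.1, 0.1]
width: 0.0304
grip_force: 0.0
```

```bash
python3 -m handwheel '0 -0.15 0 0 0 0 0.36; 0 -0.3 0 0 0 0 0.36; 0 -0.45 0 0 0 0 0.36; 0 -0.6 0 0 0 0 0.36; 0 -0.7 0 0 0 0 0.36'
python3 -m handwheel '0 -0.07 0 0 0 0 0.36;0 -0.15 0 0 0 0 0.36;0 -0.15 0 0 0 0 0.36'
```

```text
clock: 8.15
position: [0.4705, -0.1647, 0.1185]
tool_rot: [0.0, 0.023, 1.0, -0.001]
force: [-0.3, 0.3, 0.9]
width: 0.0308
grip_force: 0.0
clock: 8.52
position: [0.4704, -0.1656, 0.1185]
tool_rot: [0.0, 0.023, 1.0, 0.0]
force: [1.1, 2.3, 0.8]
width: 0.0307
grip_force: 1.0
```

```bash
for i in 1; do python3 -m handwheel '0 -0.05 0 0 0 0 0.36;0 -0.1 0 0 0 0 0.36;0 -0.1 0 0 0 0 0.36'; done
python3 -m handwheel '0 -0.05 0 0 0 0 0.36;0 -0.1 0 0 0 0 0.36;0 -0.1 0 0 0 0 0.36'
```

```text
clock: 8.9
position: [0.4703, -0.1666, 0.1185]
tool_rot: [0.0, 0.023, 1.0, -0.0]
force: [0.3, 2.5, 1.5]
width: 0.0307
grip_force: 1.2
clock: 9.28
position: [0.4702, -0.1677, 0.1184]
tool_rot: [0.0, 0.023, 1.0, -0.0]
force: [1.0, 2.0, 0.5]
width: 0.0307
grip_force: 1.0
```

```bash
python3 -m handwheel '0 -0.05 0 0 0 0 0.36;0 -0.1 0 0 0 0 0.36;0 -0.1 0 0 0 0 0.36'
python3 -m handwheel '0 -0.05 0 0 0 0 0.36;0 -0.1 0 0 0 0 0.36;0 -0.1 0 0 0 0 0.36'
```

```text
clock: 9.65
position: [0.4701, -0.1685, 0.1184]
tool_rot: [0.0, 0.023, 1.0, 0.0]
force: [1.1, 2.9, 2.0]
width: 0.0306
grip_force: 1.5
clock: 10.02
position: [0.4701, -0.1688, 0.1183]
tool_rot: [0.0, 0.023, 1.0, 0.001]
force: [1.8, 5.5, 2.9]
width: 0.0309
grip_force: 3.0
```

```bash
python3 -m handwheel '0 -0.03 0 0 0 0 0.36;0 -0.05 0 0 0 0 0.36;0 -0.05 0 0 0 0 0.36'
python3 - <<'E'
from h import *
im,d=read_camera("scene");cv2.imwrite("pics/s5.png",cv2.resize(im[140:200,260:340,::-1],None,fx=9,fy=9,interpolation=2))
E
```

```text
clock: 10.4
position: [0.4701, -0.1689, 0.1184]
tool_rot: [0.0, 0.023, 1.0, 0.001]
force: [2.3, 7.9, 2.8]
width: 0.0307
grip_force: 3.7
```

View pics/s5.png

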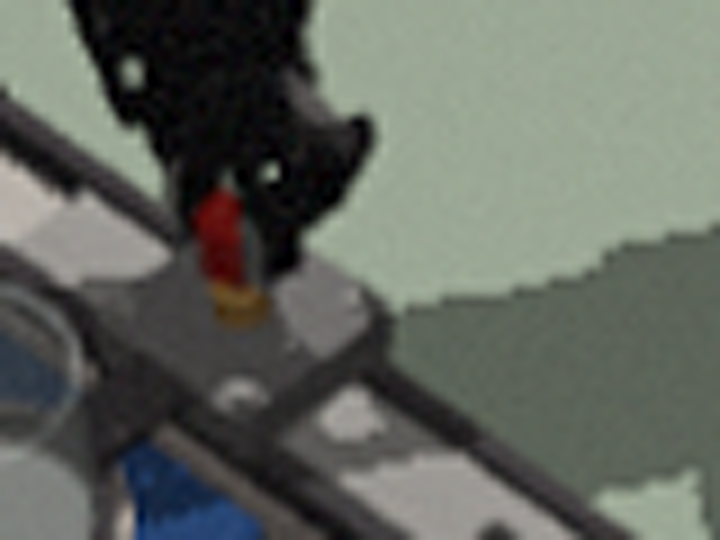

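The carriage has stopped hard with force rising, and the knob (about (222,235)) sits right down to the sleeve, so the pin appears to be in. I back off, open, rise clear, and check.

```bash
python3 -m handwheel '0 0.15 0 0 0 0 0.36; 0 0.25 0 0 0 0 0.6; 0 0.25 0 0 0 0 1; 0 0.25 0 0 0 0 1; 0 0.25 0 0 0 0 1'
python3 -m handwheel '0 0 -2 0 0 0 1; 0 0 -6 0 0 0 1; 0 0 -11 0 0 0 1; 6 0 -13 0 0 0 1; 12 0 -13 0 0 0 1'
python3 - <<'E'
from h import *
np.set_printoptions(precision=4,suppress=True)
go([.47,-.168,.2])
P={}
for n in("scene","top"):
    im,d=read_camera(n); cv2.imwrite(f"pics/{n}6.png",im[:,:,::-1]); im=im.astype(int)
    m=(im[:,:,0]>70)&(im[:,:,1]<50)&(im[:,:,2]<50)
    v,u=np.nonzero(m); c=(290,165) if n=="scene" else (361,215)
    k=(abs(u-c[0])<25)&(abs(v-c[1])<25);u,v=u[k],v[k]
    if len(u): P[n]=(u.mean(),v.mean()); print(n,len(u),P[n],u.min(),u.max(),v.min(),v.max(),"z med",np.median([at_d(n,a,b,d[b,a])[2] for a,b in zip(u,v) if d[b,a]>0]), at_z(n,*P[n],.1285))
if len(P)==2: print(tri(ray("scene",*P["scene"]),ray("top",*P["top"])))
a=cv2.imread("pics/scene6.png")[110:230,220:370];cv2.imwrite("pics/s6.png",cv2.resize(a,None,fx=5,fy=5,interpolation=2))
d0=np.load("d_top.npy");print("z before top",np.median([at_d("top",a,b,d0[b,a])[2] for a in range(321,327) for b in range(209,214)]))
E
```

```text
clock: 11.08
position: [0.4701, -0.1678, 0.1183]
tool_rot: [-0.0, 0.023, 1.0, -0.0]
force: [-0.7, 0.3, 0.5]
width: 0.0856
grip_force: 0.0
clock: 11.7
position: [0.35, -0.1628, 0.2501]
tool_rot: [0.001, 0.022, 1.0, -0.002]
force: [-0.5, -0.6, -0.1]
width: 0.0855
grip_force: 0.0
t 11.7 shift cm [-11.9986   0.0264   5.0396] rv [-0.0031  0.0028  0.0014] pos [ 0.35   -0.1628  0.2501] F [-0.4807 -0.5984 -0.1308] w 0.08545750430655674
scene 36 (np.float64(285.6111111111111), np.float64(164.80555555555554)) 282 289 162 171 z med 0.12745341238462643 [ 0.4759 -0.1635  0.1285]
top 14 (np.float64(362.57142857142856), np.float64(212.14285714285714)) 361 365 210 215 z med 0.1275944152002524 [ 0.4751 -0.1646  0.1285]
[ 0.475  -0.1647  0.127 ]
z before top 0.1272329164192123
```

View pics/s6.png

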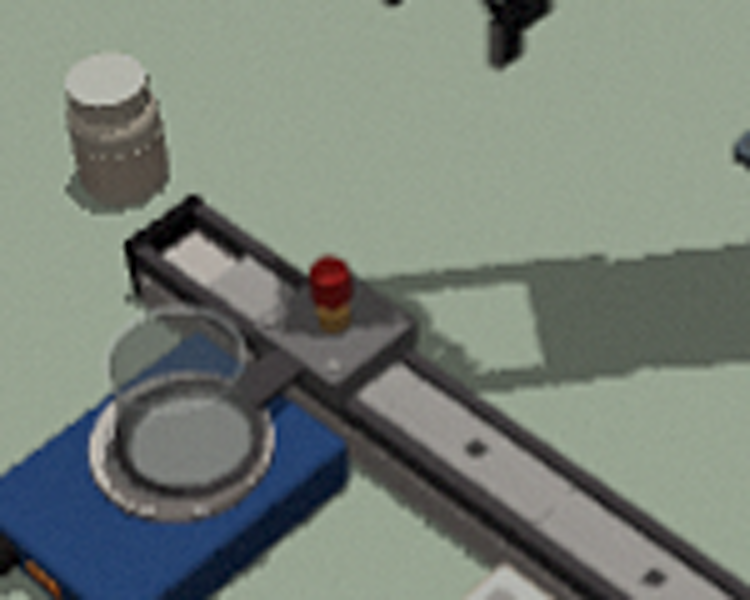

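The knob top is back at its seated height (0.1275 m now, 0.1272 m at the start). The knob (about (330,285)) sits close on its sleeve, the beaker (about (185,440)) is over the disc, and the arm is clear.

```bash
python3 -c "
from workcell import sign_off
print(sign_off())"
```

```text
the job is handed in; nothing more can be done
None
```

The carriage is locked in the hotplate's index hole: the plunger knob is back at its seated height, the beaker is above the blue disc, the arm touches nothing, and the job is handed in.

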